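# Put the spare gas nozzle away in the free cell of the nozzle rack

### The arm

A 6-joint arm with a two-finger parallel gripper is mounted at the origin on a cart in front of the work surface, level with it; the furniture and walls round the work are solid. World frame = base frame: x ahead of the robot, y to its left, z up, the work surface at z = 0. Lengths are in m, angles in rad, forces in N, time in s.
With the tool pointing down it reaches from about 0.35 to 0.85 m from the base axis. Payload 8.1 kg.
Tool frame: the origin (TCP) lies between the finger pads; the fingertips stand 11 mm ahead of it and the grasp point (between the pads) lies 8 mm behind it (robot.tips_ahead is the distance from the TCP to the fingertips, in m); z points along the fingers, y is the line along which they close (so a half turn about z gives the same grasp; the last joint's range is limited). The gripper opens to 93 mm and grips with 3 to 60 N. Pads are 15 mm wide; open, the fingers measure 128 mm over their backs; the gripper's body (75 mm by 188 mm) begins 65 mm behind the grasp point.
Start: joints at [-1.197, 0.13, 1.488, -0, 1.523, -0.085], TCP at [0.266, -0.538, 0.23] pointing down, gripper open.
Joint ranges: [-2.96, 2.96], [-0.89, 2.26], [0.02, 2.5], [-1.34, 4.48], [0, 2.73], [-2.66, 2.66]. Speed limits (rad/s): [2.39, 2.39, 2.79, 3.14, 3.14, 3.14].

### API

Orientations are given as a rotation vector (axis times angle).
In Python, from plant import robot gives the robot as it stands. The module is installed in compiled form; this text tells all that it offers.
- The arm moves only by the tool move_arm, never from a script. Its argument "deltas" is one flat list of numbers, 7 for each row, row after row: the shift along the tool's x, y, z in m, then the turn, a rotation vector about the tool's x, y, z in rad, then the opening, from 0 (shut) to 1 (fully open). A call has 1 to 12 rows; each row is the pose to reach, as a shift and turn from the pose commanded when the call began, along the tool's axes at that moment; what a row does not reach only later rows make up. A row lasts 1/8 s, in which the tool goes at most 62.5 mm and 10.7 degrees, less where a joint would pass 70% of its speed; a pose out of reach is approached as far as the arm can. A call with a gripper value outside its range is refused whole. The fingers move at their own pace and stop on an object; "squeeze" is the grip in N (left out, the last holds). Time passes only in rows, so rows that repeat a pose let the fingers close. It gives the time, the measured TCP pose, the force, the opening and the grip force at its end, in the units of the state.
- robot.read_state(): the state, without advancing time (a new reading comes with each control period).
- robot.read_camera(name): name is "scene" or "side" or "wrist"; returns (picture, depth): 480x640x3 uint8, red, green, blue; 480x640 float32, m along the optical axis (not along the pixel's ray), 0 where there is no reading.
- robot.camera_model(name): a dict with "K" (3x3 intrinsics, pixels), "R" (3x3) and "t" (3): a world point X has camera coordinates R X + t; the wrist camera has in their place "tool_from_camera" (4x4, takes a point from camera to tool coordinates, whose origin is the TCP and whose axes are the flange's). Camera axes: x right, y down, z forward; pixel columns grow to the right and rows downward; lengths in m; the calibration is good to about 2 mm. A picture is of the moment at which its call begins: read the wrist's pose just before it. camera_model takes no time and is no camera call.
- robot.close_job(): hands the job in; it is judged then, once.
Trained networks look in the newest picture that a camera, given by its name, has taken for a name from the list of things; names that differ only in an ending like _2 or _b are one class to them, and where a whole thing is asked for, a point or a joint stands for the part that bears it (a point fixed in the world has none). Each returns a list of dicts, best first, with "confidence" (0 to 1); they miss things now and then, are a little off and sometimes report something else, mostly with a low value. They report only what shows in the picture. A call takes as long as a camera call. They do not tell look-alikes from the thing itself.
- robot.recognise(camera, label): "uv" ([column, row] in pixels, amid what is visible of it).
The state is a dict: "t": time; "q": joint angles; "dq": joint speeds; "joint_torque": joint torques, N m; "tool_pos": TCP position; "orientation": TCP orientation; "force": force on the tool from outside, world axes, zero at the start; "wrist_torque": the same for the moment, N m; "opening": finger opening in m; "gripper_force": force on a finger pad.
Only numpy, scipy, OpenCV 4.12 (cv2) and the standard library are available. Lean on these libraries where they do the work, as an engineer would, in place of code of your own. Each camera call takes 0.05 s, during which the arm holds its last target. There are 200 camera calls.

### The job

Put the loose welding nozzle that stands on the bench away in the one free cell of the wooden nozzle rack: stand it upright on the floor of that cell and let go. Leave the two nozzles that are already in the rack standing in their own cells.

Things in the scene. Friction and masses are not known exactly. Their poses are not given: they have to be found in the camera images.
- nozzle_rack: Fixed wooden block 150 x 150 x 28 mm. Origin: centre of its underside; z up, x and y along its sides. Three cells, round blind holes 46 mm wide, floor 8 mm above the bench, at (x, y) = (35, 35), (-35, 35), (-35, -35) mm; two hold a nozzle, which one is free varies. At (35, -35) no cell but a fixed steel post 14 mm thick, on a 34 mm foot, top 64 mm above the bench; nothing goes there.
- spare_nozzle: The loose gas nozzle: a plain brass-coloured upright tube 25 mm in diameter and 56 mm tall, standing on the bench to the left of the rack. Origin at the centre of its lower end, z along the tube and up. Treat it as solid; it is round, so it can be gripped and set down at any yaw. About 70 g.
- racked_nozzle_a: One of the two nozzles already in the rack, loose in its cell; same shape, size (25 mm diameter, 56 mm tall) and origin (centre of the lower end) as the spare one. It stands within about 6 mm of its cell's centre, its top 64 mm above the bench.
- racked_nozzle_b: The other nozzle already in the rack; as racked_nozzle_a.
There are look-alikes about, which are no part of the job. What is shaped like the racked_nozzle_b but blue or purple is not meant.

How it is judged:
By the outcome, as a careful person would: the job done as asked, in the order asked, and still so for the second after the job is handed in, with the robot touching nothing.
It also fails if it takes over 32 s, if anything falls off the work surface, if the arm or the gripper's body presses on something with over 40 N, if the wrist force passes 120 N, or if a joint passes its speed limit or range.

## Working session

There is one attempt and no reset: what is moved stays moved. The work goes in short steps, Python scripts to look and compute and a tool call to move; the robot and the scene stay as the last step left them, time stands still between calls to the robot, and variables do not carry over. Pictures are saved under pics/ and viewed, at most 10 in all, crops included, and the job is handed in when it is done.

Besides the shell and the picture viewer there is one more tool, called after "Call:" in YAML: its name, and indented under it one key for each argument. move_arm: Moves the arm, as the interface text tells. Its arguments: {"type":"object","properties":{"deltas":{"type":"array","items":{"type":"number"}},"squeeze":{"type":"number"}},"required":["deltas"]}

```bash
mkdir -p pics
cat > h.py <<'E'
import numpy as np, cv2
from plant import robot
from scipy.spatial.transform import Rotation as Rn
def snap(n,f):
    s=robot.read_state(); p,d=robot.read_camera(n); m=robot.camera_model(n)
    cv2.imwrite(f'pics/{f}.png',cv2.cvtColor(p,cv2.COLOR_RGB2BGR)); np.savez(f'{f}.npz',p=p,d=d)
    K=np.array(m["K"])
    if n=="wrist":
        T=np.eye(4);T[:3,:3]=Rn.from_rotvec(s["orientation"]).as_matrix();T[:3,3]=s["tool_pos"]
        T=T@np.array(m["tool_from_camera"])
    else:
        T=np.eye(4);R=np.array(m["R"]);T[:3,:3]=R.T;T[:3,3]=-R.T@np.array(m["t"])
    v,u=np.mgrid[:480,:640]
    P=np.stack([(u-K[0,2])/K[0,0]*d,(v-K[1,2])/K[1,1]*d,d],-1)@T[:3,:3].T+T[:3,3]
    P[d==0]=np.nan
    return p,d,P,K,T
E
python3 - <<'E'
from h import *
np.set_printoptions(precision=4,suppress=True)
print(robot.read_state())
for n in("scene","side"):
    p,d,P,K,T=snap(n,n+"0"); print(n,T[:3,3],T[:3,2])
    for l in("spare_nozzle","nozzle_rack"):
        for r in robot.recognise(n,l):
            u,v=map(int,r["uv"]); print(l,r,P[v,u])
E
```

```text
{'t': 0.0, 'q': array([-1.1974,  0.1312,  1.4893,  0.    ,  1.523 , -0.0854]), 'dq': array([ 0.0013, -0.0005, -0.0026,  0.0011,  0.0007,  0.0018]), 'joint_torque': array([  0.0005, -55.9852, -49.175 ,   0.077 ,   0.036 ,  -0.0002]), 'tool_pos': array([ 0.2655, -0.5374,  0.2286]), 'orientation': array([-3.0575, -0.714 ,  0.0004]), 'force': array([0.137 , 0.023 , 0.0412]), 'wrist_torque': array([ 0.0003,  0.0243, -0.0302]), 'gripper_force': 0.0, 'opening': 0.0933542113602487}
scene [-0.2425  0.5092  0.9043] [ 0.6426 -0.3771 -0.667 ]
spare_nozzle {'uv': [219.6, 339.2], 'confidence': 0.7} [0.4473 0.3363 0.0372]
nozzle_rack {'uv': [361.9, 262.8], 'confidence': 0.7} [ 0.5068 -0.0337  0.0285]
side [ 0.5128 -0.7005  0.5266] [ 0.0538  0.8385 -0.5422]
spare_nozzle {'uv': [266.0, 187.6], 'confidence': 0.72} [0.4591 0.3191 0.0386]
nozzle_rack {'uv': [294.0, 292.8], 'confidence': 0.62} [ 0.5162 -0.0782  0.0251]
```

View pics/scene0.png

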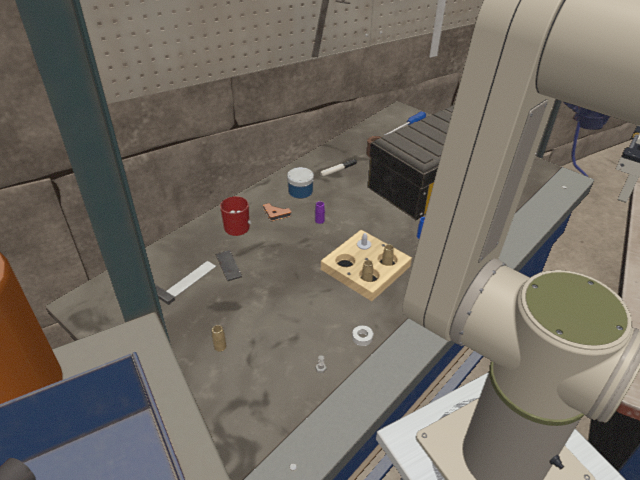

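View pics/side0.png

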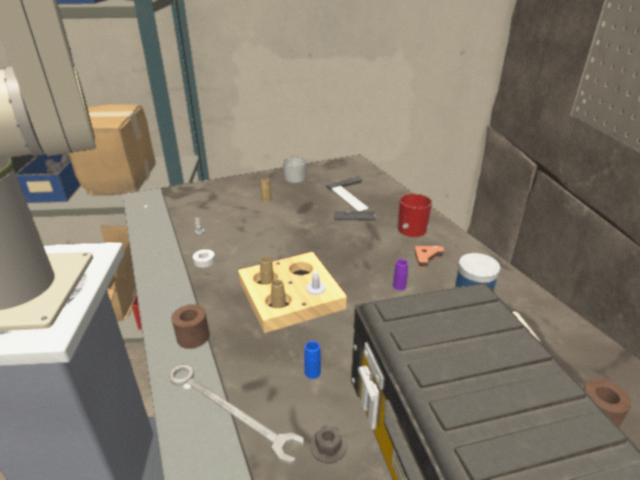

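The scene view shows the brass spare nozzle at (219,339). The rack is at (365,263), with its free hole at (345,261), the post at (365,242) and the racked nozzles at (388,254) and (367,270). The side view agrees: spare (266,188), free hole (301,268), post (315,284). The blue and purple tubes are look-alikes. Next I'll measure these precisely.

```bash
cat > m.py <<'E'
from h import *
np.set_printoptions(precision=4,suppress=True)
def fitc(Q,r=.0125):
    from scipy.optimize import least_squares
    o=least_squares(lambda c:np.hypot(*(Q[:,:2]-c).T)-r,Q[:,:2].mean(0)+0,loss='soft_l1',f_scale=.001); return o.x
def analyse(P,p,cam):
    box=lambda x0,x1,y0,y1,z0,z1:P[(P[...,0]>x0)&(P[...,0]<x1)&(P[...,1]>y0)&(P[...,1]<y1)&(P[...,2]>z0)&(P[...,2]<z1)]
    bench=box(.4,.6,.12,.25,-.02,.02); print("bench z",np.median(bench[:,2]) if len(bench) else None)
    Q=box(.40,.52,.27,.39,.012,.05)
    if len(Q)>20:
        c0=Q[:,:2].mean(0)+.006*(Q[:,:2].mean(0)-cam[:2])/np.linalg.norm(Q[:,:2].mean(0)-cam[:2])
        from scipy.optimize import least_squares
        o=least_squares(lambda c:np.hypot(*(Q[:,:2]-c).T)-.0125,c0,loss='soft_l1',f_scale=.001)
        A=box(.40,.52,.27,.39,.03,.08); print("spare",o.x,len(Q),"top",np.percentile(A[:,2],98))
    A=box(.38,.68,-.2,.1,.022,.034); r=cv2.minAreaRect((A[:,:2]*1000).astype(np.float32)); print("rack top",len(A),np.median(A[:,2]),r)
    H=box(.38,.68,-.2,.1,.045,.075)
    Z=np.float32(H); 
    if len(Z)>10:
        _,l,c=cv2.kmeans(Z[:,:2].copy(),3,None,(3,50,1e-5),10,2); 
        for k in range(3): print("tall",c[k],(l==k).sum(),Z[l[:,0]==k].max(0),Z[l[:,0]==k].min(0))
E
python3 - <<'E'
from m import *
for n in("scene","side"):
    p,d,P,K,T=snap(n,n+"1"); print(n); analyse(P,p,T[:3,3])
    m=(P[...,0]>.2)&(P[...,0]<.75)&(P[...,1]>.15)&(P[...,1]<.75)&(P[...,2]>.08)&(P[...,2]<.5)
    Q=P[m]; print(len(Q)); 
    if len(Q): print(Q.min(0),Q.max(0)); H,_,_=np.histogram2d(Q[:,0],Q[:,1],bins=[11,12],range=[[.2,.75],[.15,.75]]); print(H.astype(int))
E
```

```text
scene
bench z -0.000243119769265443
spare [0.4596 0.3349] 194 top 0.05646437543714107
rack top 2292 0.02764045263187198 ((510.733154296875, -49.07005310058594), (152.8923797607422, 157.25392150878906), 19.54024314880371)
tall [ 0.5527 -0.0688] 43 [ 0.5594 -0.0633  0.0663] [ 0.5457 -0.0756  0.0453]
tall [ 0.4663 -0.0226] 113 [ 0.4812 -0.011   0.0672] [ 0.4548 -0.0357  0.0453]
tall [ 0.4872 -0.0924] 114 [ 0.4996 -0.0799  0.0654] [ 0.4761 -0.1052  0.0452]
2332
[0.2    0.4606 0.413 ] [0.2138 0.5732 0.4999]
[[   0    0    0    0    0    0 1957  253  122    0    0    0]
 [   0    0    0    0    0    0    0    0    0    0    0    0]
 [   0    0    0    0    0    0    0    0    0    0    0    0]
 [   0    0    0    0    0    0    0    0    0    0    0    0]
 [   0    0    0    0    0    0    0    0    0    0    0    0]
 [   0    0    0    0    0    0    0    0    0    0    0    0]
 [   0    0    0    0    0    0    0    0    0    0    0    0]
 [   0    0    0    0    0    0    0    0    0    0    0    0]
 [   0    0    0    0    0    0    0    0    0    0    0    0]
 [   0    0    0    0    
[... 600 characters left out ...]
.4367]
[[   0    0    0    0    0    1 1821    1   56   43   34   21]
 [   0    0    0    0    0    0    0    0    0    0    0    0]
 [   0    0    0    0    0    0    0    0    0    0    0    0]
 [   0    0    0    0    0    0    0    0    0    0    0    0]
 [   0    0    0    0    0    0    0    0    0    0    0    0]
 [   0    0    0    0    0    0    0    0    0    0    0    0]
 [   0    0    0    0    0    0    0    0    0    0    0    0]
 [   0    0    0    0    0    0    0    0    0    0    0    0]
 [   0    0    0    0    0    0    0    0    0    0    0    0]
 [   0    0    0    0    0    0    0    0    0    0    0    0]
 [   0    0    0    0    0    0    0    0    0    0    0    0]]
```

Call:
move_arm:
  deltas: [0.02,-0.015,0,0,0,-0.03,1,0.06,-0.045,0,0,0,-0.09,1,0.105,-0.08,0,0,0,-0.15,1,0.15,-0.114,0,0,0,-0.21,1,0.195,-0.148,0,0,0,-0.27,1,0.24,-0.182,0,0,0,-0.34,1,0.285,-0.216,0,0,0,-0.41,1,0.33,-0.25,0,0,0,-0.48,1,0.375,-0.284,0,0,0,-0.54,1,0.415,-0.314,0,0,0,-0.59,1,0.45,-0.341,0,0,0,-0.63,1,0.474,-0.359,0,0,0,-0.663,1]

```text
t: 1.9
tool_pos: [0.5323, -0.0041, 0.2297]
orientation: [-2.658, -1.675, -0.001]
force: [-0.2, -0.8, -1.1]
opening: 0.093
gripper_force: 0.0
```

Run:
```python
from m import *
s=robot.read_state();print(s["t"],s["tool_pos"],Rn.from_rotvec(s["orientation"]).as_matrix(),s["dq"])
p,d,P,K,T=snap("wrist","w1"); print(T[:3,3],T[:3,2]); analyse(P,p,T[:3,3])
# free hole: points below rack top within 45mm of the expected centre
r=np.hypot(P[...,0]-.5315,P[...,1]+.005); Q=P[(r<.04)&(P[...,2]<.022)]
if len(Q)>5:print("hole",len(Q),cv2.minEnclosingCircle((Q[:,:2]*1000).astype(np.float32)),np.median(Q[:,2]))
```

```text
1.9 [ 0.5323 -0.0041  0.2297] [[ 0.4316  0.9021  0.0003]
 [ 0.9021 -0.4316  0.0002]
 [ 0.0003  0.0002 -1.    ]] [ 0.4165  0.2745 -0.2617 -0.0069 -0.0122  0.1595]
[0.5665 0.0691 0.3844] [-0.1238 -0.2598 -0.9577]
bench z -0.0003735228004196345
rack top 15015 0.027561506106308697 ((509.98248291015625, -48.87379455566406), (150.56993103027344, 150.6964874267578), 19.38516616821289)
tall [ 0.4697 -0.0215] 420 [ 0.48   -0.0107  0.0652] [ 0.4575 -0.0335  0.045 ]
tall [ 0.4898 -0.0911] 454 [ 0.501  -0.0809  0.0641] [ 0.478  -0.1032  0.045 ]
tall [ 0.5551 -0.0669] 184 [ 0.5617 -0.0626  0.0649] [ 0.548  -0.0735  0.0451]
hole 1484 ((531.1617431640625, -4.544063568115234), 23.048364639282227) 0.00807235287169103
```

View pics/w1.png

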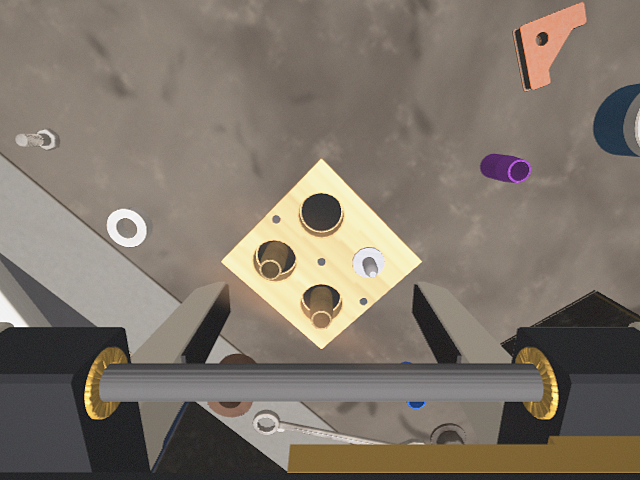

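The wrist view confirms it: the free hole is at pixel (321,213), centre (0.531,-0.0045). The racked nozzles are at (270,262) and (320,305), and the post is at (370,262). Next I'll move above the spare.

Call:
move_arm:
  deltas: [0.013,-0.01,0.003,0,0,0,1,0.043,-0.033,0.01,0,0,0,1,0.08,-0.062,0.018,0,0,0,1,0.118,-0.092,0.026,0,0,0,1,0.155,-0.121,0.034,0,0,0,1,0.19,-0.148,0.042,0,0,0,1,0.225,-0.175,0.05,0,0,0,1,0.25,-0.195,0.055,0,0,0,1,0.267,-0.208,0.06,0,0,0,1,0.273,-0.213,0.06,0,0,0,1,0.273,-0.213,0.06,0,0,0,1,0.273,-0.213,0.06,0,0,0,1]

```text
t: 3.45
tool_pos: [0.4589, 0.3314, 0.1699]
orientation: [2.661, 1.67, 0.001]
force: [0.5, -1.2, -0.7]
opening: 0.0931
gripper_force: 0.0
```

Run:
```python
from m import *
s=robot.read_state();R=Rn.from_rotvec(s["orientation"]).as_matrix();print(s["t"],s["tool_pos"],R)
p,d,P,K,T=snap("wrist","w2"); analyse(P,p,T[:3,3])
m=(P[...,2]>.05)&(P[...,2]<.06)&(np.hypot(P[...,0]-.458,P[...,1]-.334)<.04)
Q=P[m]; c,r=cv2.minEnclosingCircle((Q[:,:2]*1000).astype(np.float32)); print("top",len(Q),c,r)
t=np.array([c[0]/1000,c[1]/1000,.039]); print("delta tool",R.T@(t-s["tool_pos"]))
```

```text
3.45 [0.4589 0.3314 0.1699] [[ 0.4351  0.9004  0.0005]
 [ 0.9004 -0.4351 -0.0001]
 [ 0.0001  0.0005 -1.    ]]
bench z -0.00043000544275104136
spare [0.458  0.3365] 559 top 0.05593037136184874
rack top 0 nan ((0.0, 0.0), (0.0, 0.0), 0.0)
top 287 (458.0069580078125, 336.23822021484375) 10.86230754852295
delta tool [ 0.004  -0.003   0.1309]
  return _methods._mean(a, axis=axis, dtype=dtype,
  ret = ret.dtype.type(ret / rcount)
```

View pics/w2.png

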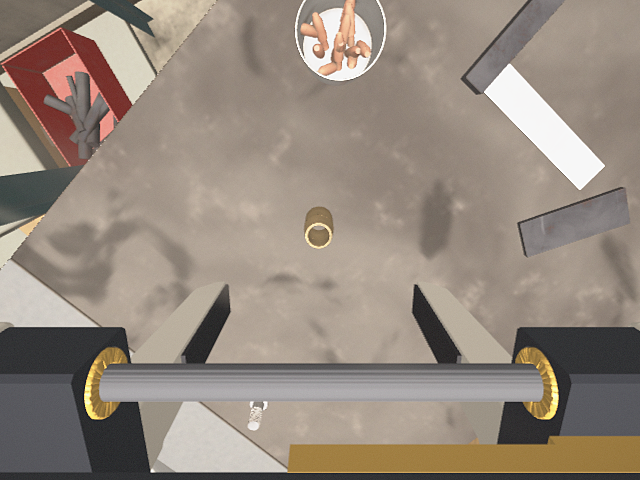

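The brass tube is at (319,228), nearly under the TCP, with nothing close by. I'll go down and grip it.

Call:
move_arm:
  deltas: [0.002,-0.001,0.02,0,0,0,1,0.003,-0.002,0.05,0,0,0,1,0.003,-0.002,0.08,0,0,0,1,0.003,-0.002,0.105,0,0,0,1,0.003,-0.002,0.12,0,0,0,1,0.003,-0.002,0.128,0,0,0,1,0.003,-0.002,0.131,0,0,0,1,0.003,-0.002,0.131,0,0,0,0.6,0.003,-0.002,0.131,0,0,0,0.35,0.003,-0.002,0.131,0,0,0,0.1,0.003,-0.002,0.131,0,0,0,0.1,0.003,-0.002,0.131,0,0,0,0.1]
  squeeze: 20

```text
t: 5.0
tool_pos: [0.4579, 0.3359, 0.0388]
orientation: [2.66, 1.671, 0.0]
force: [-0.1, 0.3, 0.3]
opening: 0.048
gripper_force: 0.0
```

Still closing. I'll wait, then lift.

Call:
move_arm:
  deltas: [0,0,0,0,0,0,0.1,0,0,0,0,0,0,0.1,0,0,0,0,0,0,0.1,0,0,0,0,0,0,0.1,0,0,0,0,0,0,0.1,0,0,0,0,0,0,0.1]

```text
t: 5.75
tool_pos: [0.4579, 0.3358, 0.0387]
orientation: [2.66, 1.671, 0.0]
force: [-0.3, -0.1, -0.0]
opening: 0.0248
gripper_force: 20.0
```

Call:
move_arm:
  deltas: [0,0,-0.02,0,0,0,0.1,0,0,-0.06,0,0,0,0.1,-0.015,0.012,-0.095,0,0,0,0.1,-0.045,0.035,-0.11,0,0,0,0.1,-0.08,0.062,-0.11,0,0,0,0.1,-0.12,0.093,-0.11,0,0,0,0.1,-0.16,0.124,-0.11,0,0,0,0.1,-0.2,0.155,-0.11,0,0,0,0.1,-0.235,0.183,-0.11,0,0,0,0.1,-0.26,0.202,-0.11,0,0,0,0.1,-0.272,0.212,-0.11,0,0,0,0.1,-0.275,0.214,-0.11,0,0,0,0.1]

```text
t: 7.25
tool_pos: [0.5316, -0.0051, 0.1494]
orientation: [2.661, 1.67, 0.001]
force: [0.0, 0.3, -0.5]
opening: 0.0243
gripper_force: 20.0
```

Call:
move_arm:
  deltas: [0,0,0,0,0,0,0.1,0,0,0,0,0,0,0.1]

```text
t: 7.5
tool_pos: [0.5311, -0.0037, 0.1486]
orientation: [-2.659, -1.673, 0.0]
force: [0.9, 0.7, -0.9]
opening: 0.0247
gripper_force: 20.0
```

Run:
```python
from m import *
s=robot.read_state();R=Rn.from_rotvec(s["orientation"]).as_matrix();print(s["t"],s["tool_pos"],s["opening"],s["gripper_force"])
p,d,P,K,T=snap("wrist","w3")
tp=s["tool_pos"]; L=(P-tp)@R
Q=L[(abs(L[...,0])<.03)&(abs(L[...,1])<.0125)&(L[...,2]>-.03)&(L[...,2]<.05)]
print("nozzle local",len(Q),Q.min(0),Q.max(0))
r=np.hypot(P[...,0]-.5315,P[...,1]+.005); Q=P[(r<.04)&(P[...,2]<.022)]
if len(Q)>5:print("hole",len(Q),cv2.minEnclosingCircle((Q[:,:2]*1000).astype(np.float32)))
print("delta",R.T@(np.array([.531,-.0045,.048])-tp))
```

```text
7.5 [ 0.5311 -0.0037  0.1486] 0.02474887473951864 19.988770186901093
nozzle local 4134 [-0.0108 -0.0125 -0.0297] [0.0132 0.0125 0.0397]
hole 2257 ((531.1900634765625, -4.480999946594238), 23.102323532104492)
delta [-0.0008  0.0003  0.1006]
```

View pics/w3.png

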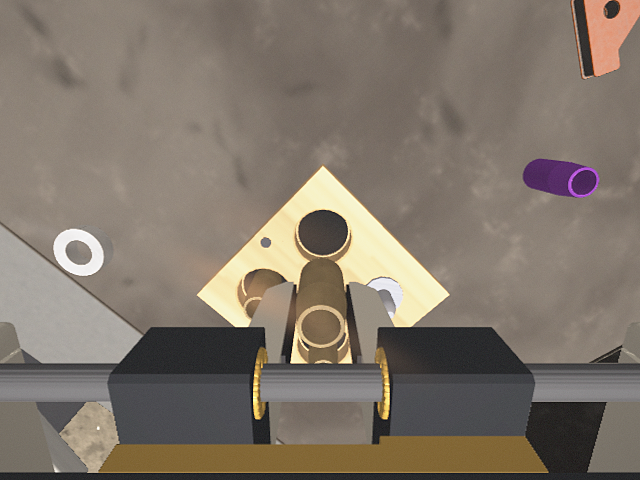

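The nozzle (322,320) is held upright, and the hole is seen at (323,232). The offset is 1 mm or less, so I'll lower it.

Call:
move_arm:
  deltas: [-0.001,0,0.015,0,0,0,0.1,-0.001,0,0.04,0,0,0,0.1,-0.001,0,0.06,0,0,0,0.1,-0.001,0,0.075,0,0,0,0.1,-0.001,0,0.087,0,0,0,0.1,-0.001,0,0.094,0,0,0,0.1,-0.001,0,0.098,0,0,0,0.1,-0.001,0,0.1,0,0,0,0.1,-0.001,0,0.1,0,0,0,0.1,-0.001,0,0.1,0,0,0,0.1]

```text
t: 8.8
tool_pos: [0.5312, -0.0057, 0.0491]
orientation: [2.66, 1.671, 0.001]
force: [0.6, -0.3, -0.3]
opening: 0.0246
gripper_force: 20.0
```

Call:
move_arm:
  deltas: [0,0,0.0005,0,0,0,0.1,0,0,0.001,0,0,0,0.1,0,0,0.001,0,0,0,0.1]

```text
t: 9.18
tool_pos: [0.5308, -0.0057, 0.0476]
orientation: [-2.66, -1.671, 0.0]
force: [0.3, -0.4, -0.7]
opening: 0.0247
gripper_force: 20.0
```

Call:
move_arm:
  deltas: [0,0,0.0005,0,0,0,0.1,0,0,0.0005,0,0,0,0.1]

```text
t: 9.43
tool_pos: [0.5308, -0.0057, 0.0471]
orientation: [-2.66, -1.671, 0.0]
force: [-0.6, 0.6, 0.2]
opening: 0.0245
gripper_force: 20.0
```

Call:
move_arm:
  deltas: [0,0,0.0005,0,0,0,0.1,0,0,0.0005,0,0,0,0.1]

```text
t: 9.68
tool_pos: [0.5308, -0.0057, 0.0466]
orientation: [-2.66, -1.671, 0.0]
force: [0.2, -0.2, -0.2]
opening: 0.0246
gripper_force: 20.0
```

Call:
move_arm:
  deltas: [0,0,0.0002,0,0,0,0.3,0,0,0.0002,0,0,0,0.4,0,0,0.0002,0,0,0,0.5,0,0,0,0,0,0,0.5,0,0,0,0,0,0,0.5,0,0,0,0,0,0,0.5]

```text
t: 10.42
tool_pos: [0.5309, -0.0057, 0.0467]
orientation: [2.66, 1.671, 0.0]
force: [0.1, 0.7, -0.1]
opening: 0.0466
gripper_force: 0.0
```

Call:
move_arm:
  deltas: [0,0,-0.01,0,0,0,0.5,0,0,-0.03,0,0,0,0.5,0,0,-0.06,0,0,0,0.5,0,0,-0.1,0,0,0,0.5,0,0,-0.14,0,0,0,0.5,0,0,-0.17,0,0,0,0.5,0,0,-0.18,0,0,0,0.5,0,0,-0.18,0,0,0,0.5]

```text
t: 11.42
tool_pos: [0.5311, -0.0057, 0.227]
orientation: [2.66, 1.671, 0.001]
force: [0.2, -0.5, -0.3]
opening: 0.0464
gripper_force: 0.0
```

Run:
```python
from m import *
p,d,P,K,T=snap("wrist","w4")
for c in((.531,-.0045),(.4655,-.0285),(.4885,-.0945)):
    Q=P[(np.hypot(P[...,0]-c[0],P[...,1]-c[1])<.03)&(P[...,2]>.058)]
    print(c,len(Q),cv2.minEnclosingCircle((Q[:,:2]*1000).astype(np.float32)),Q[:,2].max(),np.median(Q[:,2]))
```

```text
(0.531, -0.0045) 18230 ((532.71337890625, -0.986993670463562), 29.178050994873047) 0.3351659249047243 0.3175020623428938
(0.4655, -0.0285) 207 ((468.2010803222656, -23.075441360473633), 10.906705856323242) 0.06484189289972886 0.06231659128291439
(0.4885, -0.0945) 203 ((489.1209411621094, -92.78729248046875), 11.068436622619629) 0.06482969280936024 0.06214991313356205
```

View pics/w4.png

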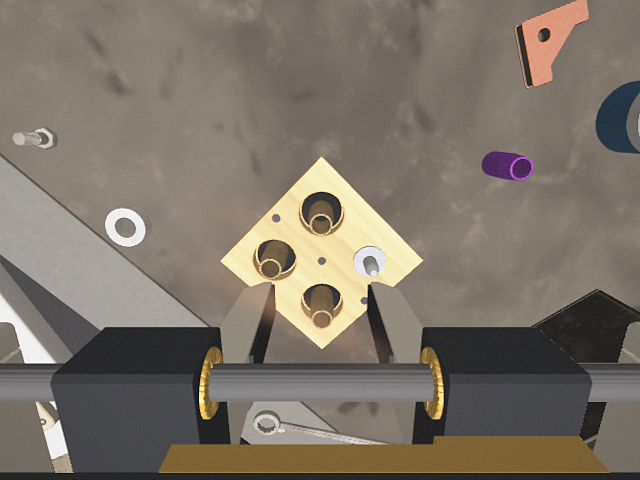

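The spare stands upright in the formerly free cell (321,213). The other two nozzles at (270,262) and (321,305) haven't moved, and the gripper is clear of everything.

```bash
python3 -c "
from plant import robot
print(robot.close_job())"
```

```text
the job is handed in; nothing more can be done
None
```

The spare nozzle is standing upright in the rack's free cell and the gripper has let go; the two racked nozzles are still in their own cells, and I handed the job in at about 11.5 s of the 32 s allowed.

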